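# Seat the keyed lock disc of the handlebar clamp

### The arm

A 6-joint arm with a two-finger parallel gripper is mounted at the origin on the work surface. World frame = base frame: x ahead of the robot, y to its left, z up, the work surface at z = 0. Lengths are in m, angles in rad, forces in N, time in s.
With the tool pointing down it reaches from about 0.35 to 0.775 m from the base axis. Payload 5.5 kg.
Tool frame: the origin (TCP) lies on the centre line of the jaws, within the pads' length; the fingertips stand 8 mm ahead of it and the grasp point (between the pads) lies 11 mm behind it; z points along the fingers, y is the direction in which the jaws open and shut (so a half turn about z gives the same grasp; the last joint's range is limited). The gripper opens to 85 mm and grips with 20 to 120 N. Pads are 22 mm wide; open, the fingers measure 114 mm over their backs; the gripper's body (76 mm by 85 mm) begins 54 mm behind the grasp point. The pads swing forward as they close: fully open they stand 13 mm farther back than shut.
Start: joints at [1.1, 0.313, 0.046, 1.304, 0, 1.431], TCP at [0.187, 0.544, 0.239] pointing down, gripper open.
Joint ranges: [-2.76, 2.76], [-0.86, 1.69], [-1.03, 1.26], [-2.2, 2.34], [-1.47, 1.5], [-3.14, 3.14]. Speed limits (rad/s): [2.57, 2.57, 3.14, 3.14, 3.14, 3.14].

### API

Orientations are given as a unit quaternion [w, x, y, z].
In Python, from workcell import env gives the robot as it stands. The module is installed in compiled form; this text tells all that it offers.
- The arm moves only by the tool play_rows, never from a script. Its argument "steps" is a list of rows, each an object with "claw": the closure in counts, from 0 (fully open) to 255 (shut); "dp": the shift along the tool's x, y, z in m, a list of three; "angular": the turn, a rotation vector about the tool's x, y, z in degrees, a list of three. In form: [{"claw": claw, "dp": [dx, dy, dz], "angular": [wx, wy, wz]}, ...]. A call has exactly 8 rows; each row shifts and turns the commanded pose from where the row before left it, along the tool's axes as they then stand; what a row does not reach is not made up. A row lasts 1/12 s, in which the tool goes at most 41.7 mm and 7.16 degrees, less where a joint would pass 70% of its speed; a pose out of reach is approached as far as the arm can. A call is refused whole if a number of a shift passes 0.0417 or a number of a turn 7.16, either way. A call with a gripper value outside its range is refused whole. The fingers move at their own pace and stop on an object; "force" is the grip in N (left out, the last holds). Time passes only in rows, so rows that do not move let the fingers close, or fill a call up. It gives the time, the measured TCP pose, the force and the opening at its end, in the units of the state.
- env.get_state(): the state, without advancing time (a new reading comes with each control period).
- env.read_camera(name): name is "scene" or "top"; returns (picture, depth): 384x512x3 uint8, red, green, blue; 384x512 float32, m along the optical axis (not along the pixel's ray), 0 where there is no reading.
- env.calibration(name): a dict with "fx", "fy", "cx", "cy" (pixels), "k1" (the pictures are not rectified: a ray, as slopes to the right and down, at radius r is drawn at 1 + k1 r^2 times it, then the intrinsics apply), "world_from_camera" (4x4, takes a point from camera to world coordinates). Camera axes: x right, y down, z forward; pixel columns grow to the right and rows downward; lengths in m; the calibration is good to about 2 mm. A picture is of the moment at which its call begins. calibration takes no time and is no camera call.
- env.hand_in(): hands the job in, once; it reports no verdict.
The state is a dict: "clock": time; "joint_pos": joint angles; "qvel": joint speeds; "tau": joint torques, N m; "tcp_pos": TCP position; "orientation": TCP orientation; "wrist_force": force on the tool from outside, world axes, zero at the start; "ft_torque": the same for the moment, N m; "finger_gap": finger opening in m.
Only numpy, scipy, OpenCV 4.12 (cv2) and the standard library are available. Lean on these libraries where they do the work, as an engineer would, in place of code of your own. Each camera call takes 0.05 s, during which the arm holds its last target. There are 200 camera calls.

### The job

With a fingertip, push the blue lock disc on top of the handlebar clamp round until the notch in its rim lies over the red key, then press the disc down over the key until it is fully home, and take the finger away. Do not lift the disc or force it down while the notch is off the key, and leave the other things on the stand where they lie.

Things in the scene. Friction and masses are not known exactly. Their poses are not given: they have to be found in the camera images.
- disc: blue plastic lock disc: round plate 104 mm across, 7 mm thick, on a fixed vertical spindle. Origin on its axis at the plate's underside; z up; x points to the notch in the rim (white-edged; a white stripe points to it). Turns about z either way without end against 0.05 N m of friction (1 to 2 N at a rib) and stays where left; slides on the spindle, see seat. Starts with the notch 0.7 rad or more from the key
- hub (a point): centre of the top of the round hub in the middle of the disc, 32 mm across, 27 mm above the disc's origin
- rib (a point): outer end of one of three equal straight ribs on the disc's plate, 12 mm wide, reaching 50 mm from the axis, tops 23 mm above the disc's origin (16 mm above the plate). Seen from the axis they point 60, 180 and 300 degrees from the notch; this point is on the one at 180, 50 mm out, at half height. A fingertip can push on a rib's side
- seat (a joint): how far the disc is pushed down its spindle, m: 0 as found (raised), 0.010 fully home on a hard stop, negative if lifted. A snug ring holds it at any height; pushing it down takes about 5 to 7 N, on the hub or elsewhere. With the notch off the key it is stopped by the key at about 0.002
- notch (a point): centre of the notch, 43 mm from the disc's axis, at the plate's top. A parallel slot 13 mm wide, cut through the plate from the rim in to 32 mm from the axis
- key (a point): point on top of the red key, 43 mm from the disc's axis. The key is a fixed radial bar 8 mm wide with a rounded top, from 34 to 66 mm from the axis, so its outer end shows beyond the rim. Its top is 1.5 mm below the underside of the raised disc, and 1.5 mm above the plate's top once home
- clamp: fixed grey clamp head; origin on the stand (z = 0) under the disc's axis; x points to the key, within 0.45 rad of straight away from the robot. Body 126 x 100 mm, 70 mm high; raised disc's underside at 84 mm. A handlebar, 31 mm thick, top at 58 mm, lies along y at x = +90 mm, 222 mm to either side; the outer jaw behind it reaches x = +150 mm, 62 mm high
- lever_a: orange plastic tire lever, 115 x 18 x 10 mm, lying flat on the stand; origin at the centre of its underside (near it for the long ones)
- lever_b: the other orange plastic tire lever, 115 x 18 x 10 mm, lying flat; origin at the centre of its underside (near it for the long ones)
- skewer: steel quick-release skewer, 155 mm long, 18 mm high, lying on the stand; origin at the centre of its underside (near it for the long ones)
- dish: small glass dish of washers, 72 mm across, 22 mm high; origin at the centre of its underside (near it for the long ones)
- oil: white oil bottle with red cap, 40 mm across, 120 mm tall, standing; origin at the centre of its underside (near it for the long ones)
- bell: small brass bicycle bell, 52 mm across, 31 mm high; origin at the centre of its underside (near it for the long ones)
- hexkey: dark steel L-shaped hex key, 105 x 33 x 6 mm, lying flat; origin at the centre of its underside (near it for the long ones)

How it is judged:
At the end, for the whole second after the job is handed in: The disc is home: pushed down at least 8.5 of its 10 mm, its notch within 6 mm of the key (seen from above), at rest, and the levers, skewer, dish, bottle, bell and hex key are each within 20 mm of where they stood (value of joint seat above 0.0085 m and horizontal distance between notch and key below 0.006 m and linear speed of disc below 0.01 m/s and angular speed of disc below 0.1 rad/s and distance of each of lever_a, lever_b, skewer, dish, oil, bell, hexkey from where it was at the start of the episode below 0.02 m); the robot touches nothing.
It fails at once if the disc is lifted more than 4 mm (value of joint seat below -0.004 m).
It fails at once if the disc is forced down while its notch is off the key (value of joint seat above 0.005 m and horizontal distance between notch and key above 0.01 m).
It fails at once if a bystander is shoved more than 20 mm or lifted (distance of any of lever_a, lever_b, skewer, dish, oil, bell, hexkey from where it was at the start of the episode above 0.02 m).
It also fails if it takes over 51 s, if anything falls off the work surface, if the arm or the gripper's body presses on something with over 40 N, if the wrist force passes 120 N, or if a joint passes its speed limit or range.

## Working session

There is one attempt and no reset: what is moved stays moved. The work goes in short steps, Python scripts to look and compute and a tool call to move; the robot and the scene stay as the last step left them, time stands still between calls to the robot, and variables do not carry over. Pictures are saved under pics/ and viewed, about 8 in all and at most 12, crops included, and the job is handed in when it is done.

Besides the shell and the picture viewer there is one more tool, called after "Emit:" as name(argument=value, ...) on one line, values as JSON. play_rows: Moves the arm, as the interface text tells. Its arguments: {"type":"object","properties":{"steps":{"type":"array","items":{"type":"object","properties":{"claw":{"type":"number"},"dp":{"type":"array","items":{"type":"number"}},"angular":{"type":"array","items":{"type":"number"}}}}},"force":{"type":"number"}},"required":["steps"]}

```bash
mkdir -p pics
cat > h.py <<'E'
import numpy as np, cv2
from workcell import env
def look(name,fn=None):
    im,d=env.read_camera(name); c=env.calibration(name)
    if fn: cv2.imwrite('pics/'+fn,im[:,:,::-1])
    K=np.array([[c['fx'],0,c['cx']],[0,c['fy'],c['cy']],[0,0,1]])
    v,u=np.mgrid[:im.shape[0],:im.shape[1]]
    p=np.stack([u.ravel(),v.ravel()],1).astype(np.float64)[:,None]
    r=cv2.undistortPoints(p,K,np.array([c['k1'],0,0,0,0.]))[:,0].reshape(im.shape[0],-1,2)
    T=np.array(c['world_from_camera'])
    P=np.dstack([r*d[...,None],d])@T[:3,:3].T+T[:3,3]
    return im,d,P
E
python3 - <<'E'
from h import *
s=env.get_state(); print(s)
for n in('top','scene'):
    im,d,P=look(n,n+'0.png'); np.savez(n+'0.npz',im=im,d=d,P=P)
    hsv=cv2.cvtColor(im,cv2.COLOR_RGB2HSV)
    b=(hsv[...,0]>100)&(hsv[...,0]<130)&(hsv[...,1]>120)&(d>0)
    q=P[b]; print(n,b.sum(),np.median(q,0),np.percentile(q,[2,98],0))
E
```

```text
{'clock': 0.0, 'joint_pos': array([ 1.10042331e+00,  3.13972900e-01,  4.49681238e-02,  1.30358460e+00,
       -4.20603404e-05,  1.43115741e+00]), 'qvel': array([ 0.00120258,  0.00069391,  0.0017371 ,  0.00067272,  0.00112293,
       -0.00036501]), 'tau': array([ 2.37624969e-03, -4.80625284e+01,  2.98530686e+01,  1.94114487e-02,
        6.79765662e-05, -1.10395149e-05]), 'tcp_pos': array([0.18653854, 0.54337555, 0.23842006]), 'orientation': array([-2.49165217e-04,  1.64614304e-01,  9.86357606e-01, -8.61459125e-04]), 'wrist_force': array([-0.17173529,  0.12732246, -0.2749928 ]), 'ft_torque': array([-0.0260417 , -0.08814392,  0.00365727]), 'finger_gap': 0.08538089495118928}
top 5449 [0.85374835 0.13138477 0.03465158] [[ 0.48278904 -1.04318509 -0.58386106]
 [ 0.92588153  0.39459385  0.10912392]]
scene 10673 [-0.72373474 -0.64992843 -0.23862161] [[-1.10845905 -1.44266567 -0.60010022]
 [ 0.92895288  0.38297563  0.09120941]]
```

View pics/top0.png

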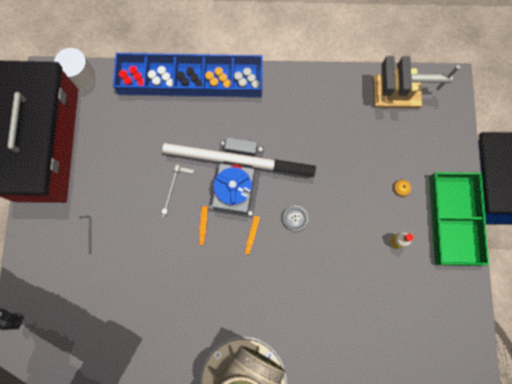

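View pics/scene0.png

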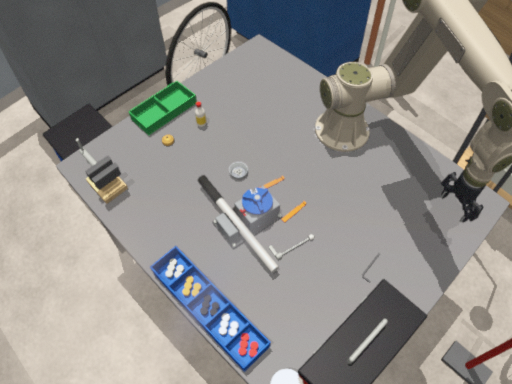

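The top view shows the disc at about (233,186) and the key, red, at about (236,165). The scene view shows the disc at about (258,201). Next I'll measure its pose from enlarged crops.

Run:
```python
from h import *
out=[]
for n,(u,v) in(('top',(233,186)),('scene',(258,203))):
    z=np.load(n+'0.npz');im,d,P=z['im'],z['d'],z['P']
    hsv=cv2.cvtColor(im,cv2.COLOR_RGB2HSV)
    m=np.zeros(d.shape,bool);m[v-32:v+32,u-32:u+32]=1
    H=P[...,2]
    b=m&(hsv[...,0]>100)&(hsv[...,0]<130)&(hsv[...,1]>110)&(H>.07)
    plate=b&(abs(H-.091)<.004)
    pts=P[plate][:,:2].astype(np.float32); (c,r)=cv2.minEnclosingCircle(pts)
    print(n,b.sum(),plate.sum(),c,r,'hub px max z',P[b][:,2].max(),np.histogram(P[b][:,2],bins=np.arange(.08,.116,.003)))
    w=m&(hsv[...,1]<60)&(hsv[...,2]>150)&(H>.08); print('white',[(*np.round(p,3),) for p in P[w]])
    rd=m&((hsv[...,0]<8)|(hsv[...,0]>172))&(hsv[...,1]>130)&(H>.06); print('red',P[rd].round(3).tolist())
    out.append(cv2.resize(im[v-30:v+30,u-32:u+32],None,fx=6,fy=6,interpolation=cv2.INTER_CUBIC))
cv2.imwrite('pics/crop0.png',np.hstack(out)[:,:,::-1])
```

```text
top 974 619 (0.5196647644042969, 0.03592818230390549) 0.05235167592763901 hub px max z 1.3380118705859863 (array([  0,   5,  78, 297, 249,  87,  12,  19,  49,  91,  59,  19]), array([0.08 , 0.083, 0.086, 0.089, 0.092, 0.095, 0.098, 0.101, 0.104,
       0.107, 0.11 , 0.113, 0.116]))
white [(np.float64(0.236), np.float64(-0.02), np.float64(1.338)), (np.float64(0.236), np.float64(-0.02), np.float64(1.338)), (np.float64(0.236), np.float64(-0.02), np.float64(1.338)), (np.float64(0.527), np.float64(0.039), np.float64(0.114)), (np.float64(0.527), np.float64(0.037), np.float64(0.112)), (np.float64(0.527), np.float64(0.034), np.float64(0.112)), (np.float64(0.528), np.float64(0.031), np.float64(0.111)), (np.float64(0.524), np.float64(0.042), np.float64(0.115)), (np.float64(0.524), np.float64(0.039), np.float64(0.116)), (np.float64(0.524), np.float64(0.037), np.float64(0.113)), (np.float64(0.526), np.float64(0.034), np.float64(0.108)), (np.float64(0.524), np.float64(0.031), np.float64(0.116)), (np.float64(0.521), np.float64(0.044), np.float64(0.116)), (np.float64(0.522), np.float64(0.042), np.f
[... 6139 characters left out ...]
oat64(0.52), np.float64(0.042), np.float64(0.106)), (np.float64(0.518), np.float64(0.046), np.float64(0.108)), (np.float64(0.528), np.float64(0.041), np.float64(0.107)), (np.float64(0.526), np.float64(0.044), np.float64(0.108)), (np.float64(0.568), np.float64(0.014), np.float64(0.083)), (np.float64(0.57), np.float64(0.022), np.float64(0.082)), (np.float64(1.062), np.float64(0.594), np.float64(1.336)), (np.float64(1.062), np.float64(0.594), np.float64(1.336)), (np.float64(1.062), np.float64(0.594), np.float64(1.336)), (np.float64(1.062), np.float64(0.594), np.float64(1.336))]
red [[0.578, 0.019, 0.068], [0.576, 0.033, 0.083], [0.584, 0.026, 0.078], [0.585, 0.032, 0.086], [0.58, 0.032, 0.079]]
```

View pics/crop0.png

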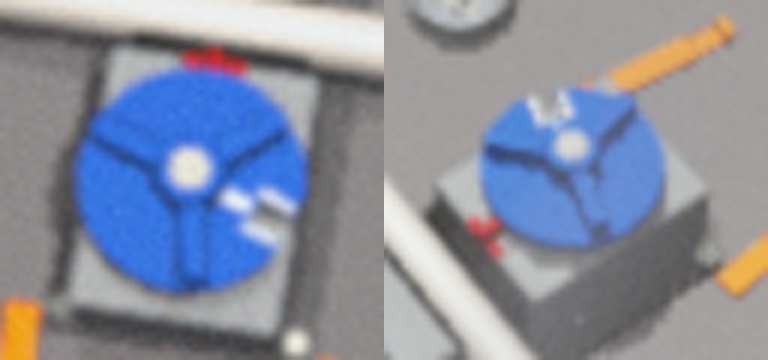

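```bash
cat >> h.py <<'E'
def bar(P,im):
    H=P[...,2]; m=(H>.048)&(H<.066)&(P[...,0]>.55)&(P[...,0]<.68)&(abs(P[...,1]-.037)<.22)
    q=P[m][:,:2].astype(np.float32)
    a=np.deg2rad(-8)
    for _ in range(6):   # keep points near the bar line, 90 mm from the axis
        n=np.array([np.cos(a),np.sin(a)]); t=np.array([-n[1],n[0]])
        s=(q-[.520,.037])@n; g=q[(abs(s-np.median(s))<.013)]
        vx,vy,x0,y0=cv2.fitLine(g,cv2.DIST_HUBER,0,.01,.01).ravel()
        if vy<0: vx,vy=-vx,-vy
        a=np.arctan2(vy,vx)-np.pi/2
    n=np.array([np.cos(a),np.sin(a)])
    return np.degrees(a),np.array([x0,y0])@n-np.array([.520,.037])@n,len(g)
E
python3 - <<'E'
from h import *
for n in('top','scene'):
    z=np.load(n+'0.npz');print(n,bar(z['P'],z['im']))
s=env.get_state()
from scipy.spatial.transform import Rotation as R
q=s['orientation'];Rm=R.from_quat(np.r_[q[1:],q[0]]).as_matrix()
C=np.array([.520,.037]);th=np.deg2rad(185)
t=C+.036*np.array([np.cos(th),np.sin(th)])+.032*np.array([np.sin(th),-np.cos(th)])
print(t, 'tool shift',Rm.T@(np.r_[t,.15]-s['tcp_pos']),'yang',np.degrees(np.arctan2(Rm[1,1],Rm[0,1])))
E
```

```text
top (np.float32(-8.473758), np.float64(0.08922426036000253), 1213)
scene (np.float32(-8.019441), np.float64(0.09477849526703352), 751)
[0.48134801 0.06574062] tool shift [-0.43398182 -0.35586857  0.08899177] yang 71.04570127240883
```

Emit:
play_rows(steps=[{"claw":255,"dp":[-0.027,-0.022,0.004],"angular":[0,0,0]},{"claw":255,"dp":[-0.027,-0.022,0.004],"angular":[0,0,0]},{"claw":255,"dp":[-0.027,-0.022,0.004],"angular":[0,0,0]},{"claw":255,"dp":[-0.027,-0.022,0.004],"angular":[0,0,0]},{"claw":255,"dp":[-0.027,-0.022,0.004],"angular":[0,0,0]},{"claw":255,"dp":[-0.027,-0.022,0.004],"angular":[0,0,0]},{"claw":255,"dp":[-0.027,-0.022,0.004],"angular":[0,0,0]},{"claw":255,"dp":[-0.027,-0.022,0.004],"angular":[0,0,0]}])

```text
clock: 0.77
tcp_pos: [0.3342, 0.3056, 0.2069]
orientation: [-0.0, 0.164, 0.986, -0.0]
wrist_force: [0.9, 0.7, -0.6]
finger_gap: 0.0004
```

Emit:
play_rows(steps=[{"claw":255,"dp":[-0.027,-0.022,0.004],"angular":[0,0,0]},{"claw":255,"dp":[-0.027,-0.022,0.004],"angular":[0,0,0]},{"claw":255,"dp":[-0.027,-0.022,0.004],"angular":[0,0,0]},{"claw":255,"dp":[-0.027,-0.022,0.004],"angular":[0,0,0]},{"claw":255,"dp":[0,0,0],"angular":[0,0,-6]},{"claw":255,"dp":[0,0,0],"angular":[0,0,-6]},{"claw":255,"dp":[0,0,0],"angular":[0,0,-6]},{"claw":255,"dp":[0,0,0],"angular":[0,0,-6]}])

```text
clock: 1.43
tcp_pos: [0.4074, 0.1883, 0.1909]
orientation: [-0.0, -0.046, 0.999, -0.0]
wrist_force: [0.0, -0.1, 0.1]
finger_gap: -0.0003
```

```bash
cat >> h.py <<'E'
from scipy.spatial.transform import Rotation as Ro
def to(target,C=(.520,.037)):
    s=env.get_state(); q=s['orientation'];Rm=Ro.from_quat(np.r_[q[1:],q[0]]).as_matrix()
    print('t',s['clock'],'tcp',s['tcp_pos'].round(4),'xang',np.degrees(np.arctan2(Rm[1,0],Rm[0,0])).round(2),'z',Rm[:,2].round(3),'F',s['wrist_force'].round(1),'gap',s['finger_gap'])
    print('shift',(Rm.T@(np.array(target)-s['tcp_pos'])).round(4),'C in tool',(Rm.T@(np.r_[C,0.1]-s['tcp_pos'])).round(4))
def ribpos(th,r,d,z,C=(.520,.037)):
    th=np.deg2rad(th);return [C[0]+r*np.cos(th)+d*np.sin(th),C[1]+r*np.sin(th)-d*np.cos(th),z]
E
python3 -c "
from h import *
to(ribpos(185,.036,.032,.104))"
```

```text
t 1.4333 tcp [0.4074 0.1883 0.1909] xang -174.73 z [-0.001 -0.    -1.   ] F [ 0.  -0.1  0.1] gap -0.0002535589946216635
shift [-0.0625 -0.1289  0.0868] C in tool [-0.0984 -0.161   0.0908]
```

Emit:
play_rows(steps=[{"claw":255,"dp":[-0.0125,-0.0258,0.008],"angular":[0,0,0]},{"claw":255,"dp":[-0.0125,-0.0258,0.008],"angular":[0,0,0]},{"claw":255,"dp":[-0.0125,-0.0258,0.008],"angular":[0,0,0]},{"claw":255,"dp":[-0.0125,-0.0258,0.008],"angular":[0,0,0]},{"claw":255,"dp":[-0.0125,-0.0258,0.008],"angular":[0,0,0]},{"claw":255,"dp":[0,0,0.01],"angular":[0,0,0]},{"claw":255,"dp":[0,0,0.006],"angular":[0,0,0]},{"claw":255,"dp":[0,0,0],"angular":[0,0,0]}])

```text
clock: 2.1
tcp_pos: [0.4793, 0.0661, 0.1335]
orientation: [-0.002, -0.044, 0.999, 0.0]
wrist_force: [-0.9, 0.6, -0.8]
finger_gap: -0.0004
```

```bash
python3 -c "
from h import *
to(ribpos(185,.036,.032,.104))
o=[]
for n,(u,v) in(('top',(233,186)),('scene',(258,190))):
    im,d,P=look(n); o.append(cv2.resize(im[v-40:v+40,u-40:u+40],None,fx=5,fy=5,interpolation=cv2.INTER_CUBIC))
cv2.imwrite('pics/c1.png',np.hstack(o)[:,:,::-1])"
```

```text
t 2.1 tcp [0.4793 0.0661 0.1335] xang -174.99 z [-0.004  0.001 -1.   ] F [-0.9  0.6 -0.8] gap -0.00037753117474903844
shift [-0.0021 -0.0006  0.0295] C in tool [-0.0381 -0.0326  0.0333]
```

View pics/c1.png

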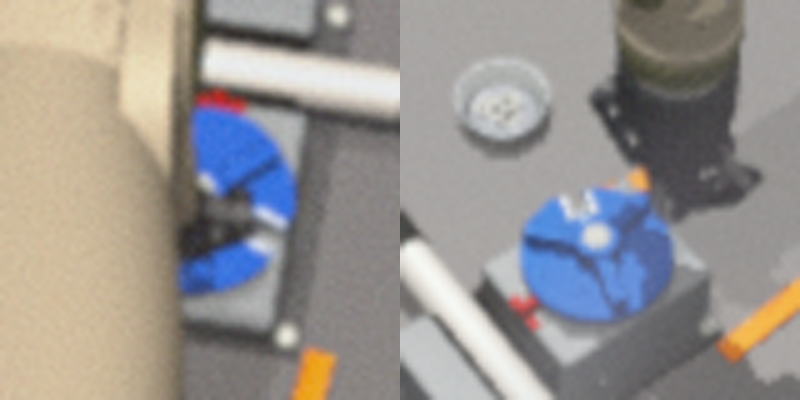

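The crops show the closed fingers beside the rib facing the robot, on its +y side, where I want them. Now I lower them.

Emit:
play_rows(steps=[{"claw":255,"dp":[-0.002,0,0.006],"angular":[0,0,0]},{"claw":255,"dp":[0,0,0.006],"angular":[0,0,0]},{"claw":255,"dp":[0,0,0.006],"angular":[0,0,0]},{"claw":255,"dp":[0,0,0.006],"angular":[0,0,0]},{"claw":255,"dp":[0,0,0.003],"angular":[0,0,0]},{"claw":255,"dp":[0,0,0.002],"angular":[0,0,0]},{"claw":255,"dp":[0,0,0],"angular":[0,0,0]},{"claw":255,"dp":[0,0,0],"angular":[0,0,0]}])

```text
clock: 2.87
tcp_pos: [0.483, 0.0661, 0.1062]
orientation: [-0.0, -0.044, 0.999, 0.0]
wrist_force: [-0.0, 0.3, 0.3]
finger_gap: 0.0003
```

```bash
python3 -c "
from h import *
to(ribpos(185,.036,.022,.104))"
```

```text
t 2.8667 tcp [0.483  0.0661 0.1062] xang -174.95 z [-0.  0. -1.] F [-0.   0.3  0.3] gap 0.00032832709905109177
shift [ 0.0017 -0.0102  0.0022] C in tool [-0.0343 -0.0323  0.0062]
```

Emit:
play_rows(steps=[{"claw":255,"dp":[0.001,-0.0015,0.001],"angular":[0,0,0]},{"claw":255,"dp":[0,-0.0015,0],"angular":[0,0,0]},{"claw":255,"dp":[0,-0.0015,0],"angular":[0,0,0]},{"claw":255,"dp":[0,-0.0015,0],"angular":[0,0,0]},{"claw":255,"dp":[0,-0.0015,0],"angular":[0,0,0]},{"claw":255,"dp":[0,-0.0015,0],"angular":[0,0,0]},{"claw":255,"dp":[0,-0.0015,0],"angular":[0,0,0]},{"claw":255,"dp":[0,-0.001,0],"angular":[0,0,0]}])

```text
clock: 3.53
tcp_pos: [0.4831, 0.0544, 0.1053]
orientation: [0.0, -0.044, 0.999, 0.0]
wrist_force: [-0.8, 0.3, -0.4]
finger_gap: -0.0003
```

Emit:
play_rows(steps=[{"claw":255,"dp":[0.0016,-0.0031,0],"angular":[0,0,-5]},{"claw":255,"dp":[0.0016,-0.0031,0],"angular":[0,0,-5]},{"claw":255,"dp":[0.0016,-0.0031,0],"angular":[0,0,-5]},{"claw":255,"dp":[0.0016,-0.0031,0],"angular":[0,0,-5]},{"claw":255,"dp":[0.0016,-0.0031,0],"angular":[0,0,-5]},{"claw":255,"dp":[0.0016,-0.0031,0],"angular":[0,0,-5]},{"claw":255,"dp":[0.0016,-0.0031,0],"angular":[0,0,-5]},{"claw":255,"dp":[0.0016,-0.0031,0],"angular":[0,0,-5]}])

```text
clock: 4.2
tcp_pos: [0.4803, 0.0274, 0.1052]
orientation: [-0.0, -0.385, 0.923, 0.001]
wrist_force: [-1.5, 1.2, 0.7]
finger_gap: 0.0003
```

```bash
python3 -c "
from h import *
to(ribpos(225,.036,.020,.104))"
```

```text
t 4.2 tcp [0.4803 0.0274 0.1052] xang -134.69 z [-0.001  0.001 -1.   ] F [-1.5  1.2  0.7] gap 0.0002703847318833553
shift [ 0.0012 -0.0013  0.0012] C in tool [-0.0347 -0.0215  0.0051]
```

Emit:
play_rows(steps=[{"claw":255,"dp":[0.0017,-0.0031,0],"angular":[0,0,-5]},{"claw":255,"dp":[0.0017,-0.0031,0],"angular":[0,0,-5]},{"claw":255,"dp":[0.0017,-0.0031,0],"angular":[0,0,-5]},{"claw":255,"dp":[0.0017,-0.0031,0],"angular":[0,0,-5]},{"claw":255,"dp":[0.0017,-0.0031,0],"angular":[0,0,-5]},{"claw":255,"dp":[0.0017,-0.0031,0],"angular":[0,0,-5]},{"claw":255,"dp":[0.0017,-0.0031,0],"angular":[0,0,-5]},{"claw":255,"dp":[0.0017,-0.0031,0],"angular":[0,0,-5]}])

```text
clock: 4.87
tcp_pos: [0.4957, 0.0042, 0.1051]
orientation: [-0.0, -0.677, 0.736, 0.001]
wrist_force: [-1.4, 1.1, 0.3]
finger_gap: 0.0002
```

```bash
python3 -c "
from h import *
to(ribpos(265,.036,.020,.104))
o=[]
for n,(u,v) in(('top',(233,186)),('scene',(258,190))):
    im,d,P=look(n); o.append(cv2.resize(im[v-40:v+40,u-40:u+40],None,fx=5,fy=5,interpolation=cv2.INTER_CUBIC))
cv2.imwrite('pics/c2.png',np.hstack(o)[:,:,::-1])"
```

```text
t 4.8667 tcp [0.4957 0.0042 0.1051] xang -94.71 z [-0.001  0.    -1.   ] F [-1.4  1.1  0.3] gap 0.0001979073200050704
shift [ 0.0012 -0.0014  0.0011] C in tool [-0.0347 -0.0216  0.0051]
```

View pics/c2.png

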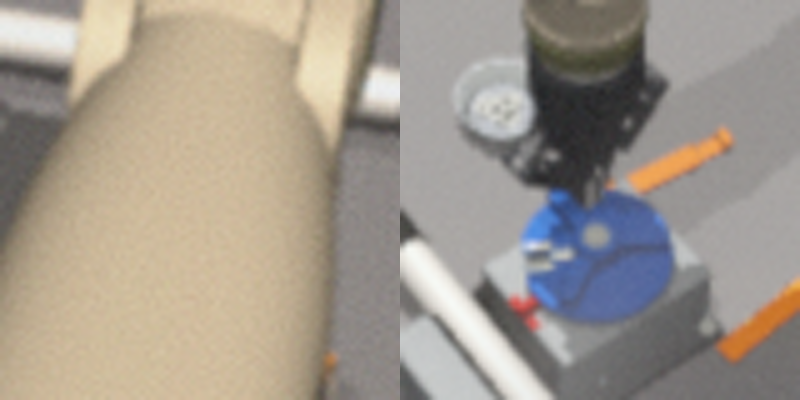

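The notch now shows in the scene crop at about (540,256), still short of the red key at (522,310). I'll measure its angle.

```bash
cat >> h.py <<'E'
def notch(im,P,C=(.5205,.0372)):
    hsv=cv2.cvtColor(im,cv2.COLOR_RGB2HSV); D=P[...,:2]-C; r=np.hypot(D[...,0],D[...,1])
    w=(hsv[...,1]<90)&(hsv[...,2]>150)&(P[...,2]>.076)&(P[...,2]<.1)&(r<.052)
    o=[]
    for lo,hi in((.017,.031),(.03,.052)):
        k=w&(r>lo)&(r<hi); a=np.degrees(np.arctan2(D[k][:,1],D[k][:,0])); o+=[k.sum(),np.round(np.sort(a),0).tolist()]
        if k.any(): m=D[k].mean(0); o.append(np.degrees(np.arctan2(m[1],m[0])))
    return o
E
python3 -c "
from h import *
for n in('top','scene'):
    z=np.load(n+'0.npz');print(n,notch(z['im'],z['P']))
im,d,P=look('scene');print(notch(im,P))"
```

```text
top [np.int64(14), [-123.0, -122.0, -121.0, -120.0, -119.0, -118.0, -117.0, -116.0, -116.0, -113.0, -113.0, -111.0, -109.0, -109.0], np.float64(-115.9649191973611), np.int64(33), [-131.0, -130.0, -129.0, -129.0, -128.0, -128.0, -128.0, -127.0, -126.0, -125.0, -124.0, -124.0, -120.0, -116.0, -115.0, -114.0, -113.0, -109.0, -108.0, -108.0, -108.0, -106.0, -106.0, -106.0, -106.0, -105.0, -104.0, -104.0, -104.0, -102.0, -101.0, -101.0, -100.0], np.float64(-114.74380940800971)]
scene [np.int64(5), [-136.0, -130.0, -121.0, -116.0, -107.0], np.float64(-122.33355190302507), np.int64(17), [-136.0, -136.0, -131.0, -131.0, -131.0, -130.0, -128.0, -126.0, -126.0, -126.0, -122.0, -104.0, -103.0, -102.0, -101.0, -97.0, 132.0], np.float64(-125.55163981421225)]
[np.int64(14), [-55.0, -51.0, -50.0, -47.0, -43.0, -42.0, -41.0, -39.0, -37.0, -33.0, -32.0, -30.0, -29.0, -23.0], np.float64(-39.83513809686561), np.int64(32), [-91.0, -79.0, -59.0, -54.0, -54.0, -54.0, -52.0, -52.0, -52.0, -52.0, -50.0, -49.0, -47.0, -46.0, -46.0, -45.0, -45.0, -44.0, -30.0, -29.0, -25.0, -25.0, -24.0, -24.0, -22.0, -21.0, -20.0, -19.0, -19.0, -19.0, 131.0, 135.0], np.float64(-41.79251593968954)]
```

Emit:
play_rows(steps=[{"claw":255,"dp":[0.0011,-0.0019,0],"angular":[0,0,-3.1]},{"claw":255,"dp":[0.0011,-0.0019,0],"angular":[0,0,-3.1]},{"claw":255,"dp":[0.0011,-0.0019,0],"angular":[0,0,-3.1]},{"claw":255,"dp":[0.0011,-0.0019,0],"angular":[0,0,-3.1]},{"claw":255,"dp":[0.0011,-0.0019,0],"angular":[0,0,-3.1]},{"claw":255,"dp":[0.0011,-0.0019,0],"angular":[0,0,-3.1]},{"claw":255,"dp":[0.0011,-0.0019,0],"angular":[0,0,-3.1]},{"claw":255,"dp":[0.0011,-0.0019,0],"angular":[0,0,-3.1]}])

```text
clock: 5.68
tcp_pos: [0.5117, -0.003, 0.1052]
orientation: [0.0, 0.818, -0.575, -0.0]
wrist_force: [-1.8, -1.3, 0.2]
finger_gap: 0.0001
```

```bash
python3 -c "
from h import *
to(ribpos(291.7,.036,.020,.104))
im,d,P=look('scene');print(notch(im,P))
cv2.imwrite('pics/c3.png',cv2.resize(im[170:240,218:298],None,fx=8,fy=8,interpolation=cv2.INTER_CUBIC)[:,:,::-1])"
```

```text
t 5.6833 tcp [ 0.5117 -0.003   0.1052] xang -70.16 z [-0.001 -0.    -1.   ] F [-1.8 -1.3  0.2] gap 8.498041848880455e-05
shift [ 0.0019 -0.0026  0.0012] C in tool [-0.0348 -0.0214  0.0051]
[np.int64(14), [-33.0, -28.0, -27.0, -18.0, -18.0, -18.0, -17.0, -14.0, -13.0, -13.0, -9.0, -4.0, -4.0, -3.0], np.float64(-15.609024767298424), np.int64(32), [-33.0, -31.0, -31.0, -30.0, -30.0, -29.0, -29.0, -27.0, -26.0, -25.0, -24.0, -23.0, -23.0, -22.0, -22.0, -22.0, -20.0, -13.0, -5.0, -3.0, -2.0, -2.0, -2.0, -1.0, -1.0, 2.0, 3.0, 4.0, 5.0, 7.0, 133.0, 139.0], np.float64(-12.98139154344801)]
```

View pics/c3.png

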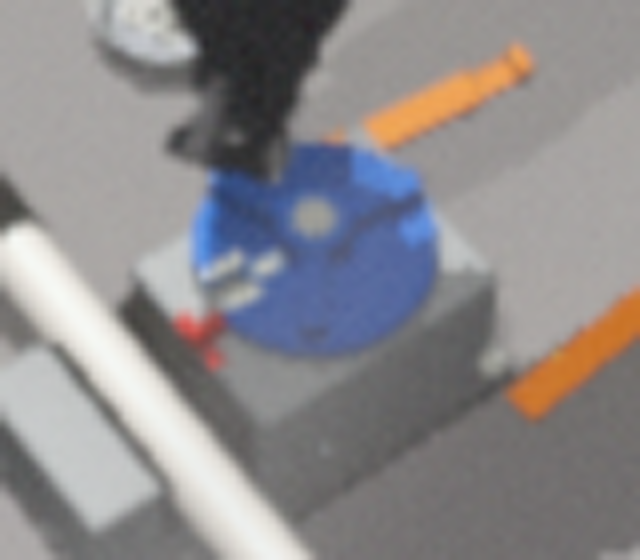

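Emit:
play_rows(steps=[{"claw":255,"dp":[0.0005,-0.0009,0],"angular":[0,0,-1.5]},{"claw":255,"dp":[0.0005,-0.0009,0],"angular":[0,0,-1.5]},{"claw":255,"dp":[0,0,0],"angular":[0,0,0]},{"claw":255,"dp":[0,0.003,0],"angular":[0,0,0]},{"claw":255,"dp":[0,0.005,0],"angular":[0,0,0]},{"claw":255,"dp":[0,0.002,-0.015],"angular":[0,0,0]},{"claw":255,"dp":[0,0,-0.025],"angular":[0,0,0]},{"claw":255,"dp":[0.01,0,-0.01],"angular":[0,0,0]}])

```text
clock: 6.4
tcp_pos: [0.5084, -0.0154, 0.1575]
orientation: [-0.001, 0.833, -0.553, 0.0]
wrist_force: [0.0, -0.2, 0.8]
finger_gap: -0.0001
```

Emit:
play_rows(steps=[{"claw":255,"dp":[0.025,0,0],"angular":[0,0,0]},{"claw":255,"dp":[0.025,0,0],"angular":[0,0,0]},{"claw":255,"dp":[0.025,0,0],"angular":[0,0,0]},{"claw":255,"dp":[0.025,0,0],"angular":[0,0,0]},{"claw":255,"dp":[0.025,0,0],"angular":[0,0,0]},{"claw":255,"dp":[0.025,0,0],"angular":[0,0,0]},{"claw":255,"dp":[0.025,0,0],"angular":[0,0,0]},{"claw":255,"dp":[0,0,0],"angular":[0,0,0]}])

```text
clock: 7.07
tcp_pos: [0.5783, -0.1818, 0.1551]
orientation: [0.0, 0.832, -0.555, 0.001]
wrist_force: [0.5, -0.5, 0.4]
finger_gap: 0.0001
```

```bash
python3 -c "
from h import *
to([.5205,.0372,.13])
o=[]
for n,(u,v) in(('top',(233,181)),('scene',(258,201))):
    im,d,P=look(n); print(n,notch(im,P)); o.append(cv2.resize(im[v-25:v+25,u-25:u+25],None,fx=8,fy=8,interpolation=cv2.INTER_CUBIC))
cv2.imwrite('pics/c4.png',np.hstack(o)[:,:,::-1])"
```

```text
t 7.0667 tcp [ 0.5783 -0.1818  0.1551] xang -67.44 z [ 0.002 -0.002 -1.   ] F [ 0.5 -0.5  0.4] gap 0.00013349522740910874
shift [-0.2245 -0.0306  0.0246] C in tool [-0.2245 -0.03    0.0546]
top [np.int64(4), [-19.0, -16.0, -12.0, -11.0], np.float64(-14.342191539385272), np.int64(12), [-26.0, -24.0, -5.0, -5.0, -2.0, -2.0, -2.0, -2.0, -2.0, 1.0, 2.0, 2.0], np.float64(-5.622009550174653)]
scene [np.int64(12), [-32.0, -27.0, -21.0, -19.0, -16.0, -14.0, -6.0, -5.0, -3.0, -0.0, 4.0, 4.0], np.float64(-11.605353008211209), np.int64(26), [-87.0, -55.0, -53.0, -36.0, -32.0, -30.0, -27.0, -24.0, -23.0, -22.0, -22.0, -22.0, -20.0, -18.0, -11.0, -8.0, -1.0, -1.0, 0.0, 3.0, 4.0, 6.0, 6.0, 7.0, 8.0, 10.0], np.float64(-18.114297191592293)]
```

View pics/c4.png

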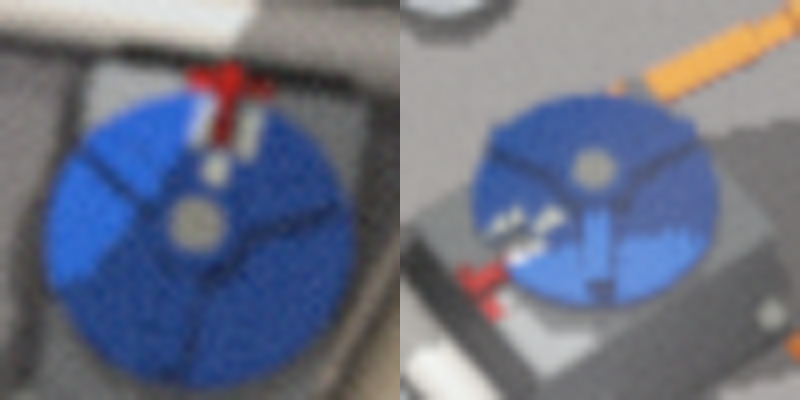

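The top crop shows the key visible inside the notch: white edges at about x=205 and x=248, red between them at about (222,130). The remaining offset is a few degrees at most, so I'll refine it with an angular profile.

```bash
cat >> h.py <<'E'
def warp(im,name,z,C,ys,rs,a0=-8.3):
    c=env.calibration(name); W=np.linalg.inv(np.array(c['world_from_camera']))
    a=np.deg2rad(a0); e=np.array([np.cos(a),np.sin(a)]); t=np.array([-e[1],e[0]])
    X=np.array([[*(np.array(C)+r*e+y*t),z] for r in rs for y in ys])
    K=np.array([[c['fx'],0,c['cx']],[0,c['fy'],c['cy']],[0,0,1]])
    u=cv2.projectPoints(X,cv2.Rodrigues(W[:3,:3])[0],W[:3,3],K,np.array([c['k1'],0,0,0,0.]))[0].reshape(len(rs),len(ys),2).astype(np.float32)
    return cv2.remap(im,u[...,0],u[...,1],cv2.INTER_LINEAR).astype(float)
E
python3 -c "
from h import *
im,d,P=look('top'); np.save('t4.npy',im)
C=[.5197,.0359]
# disc centre at plate plane, from blue rim
ys=np.arange(-14,14.1,1)/1e3
for lab,rs,z in(('stripe',np.arange(20,29)/1e3,.091),('notch',np.arange(36,50)/1e3,.091),('key in notch',np.arange(36,50)/1e3,.0825),('key out',np.arange(56,64)/1e3,.0825)):
    w=warp(im,'top',z,C,ys,rs); m=w.mean(0)
    wh=m.min(1); rd=m[:,0]-m[:,1:].mean(1)
    print(lab); print(' white',wh.round().astype(int).tolist()); print(' red',rd.round().astype(int).tolist())
H=P[...,2];hsv=cv2.cvtColor(im,cv2.COLOR_RGB2HSV)
b=(hsv[...,0]>100)&(hsv[...,0]<130)&(hsv[...,1]>110)&(abs(H-.091)<.004)&(np.hypot(P[...,0]-.52,P[...,1]-.037)<.08)
print(cv2.minEnclosingCircle(P[b][:,:2].astype(np.float32)))
"
```

```text
stripe
 white [40, 41, 42, 43, 46, 50, 58, 74, 90, 108, 124, 139, 144, 144, 142, 131, 116, 102, 86, 71, 58, 51, 43, 39, 39, 39, 39, 41, 41]
 red [-58, -58, -58, -57, -55, -52, -47, -39, -30, -22, -15, -7, -5, -5, -6, -11, -18, -24, -33, -40, -47, -51, -56, -58, -60, -61, -64, -67, -72]
notch
 white [106, 121, 133, 141, 139, 133, 123, 110, 97, 82, 68, 56, 48, 50, 57, 72, 92, 113, 133, 148, 154, 149, 141, 127, 111, 96, 80, 69, 60]
 red [-21, -14, -7, -3, 0, 2, 3, 7, 14, 24, 36, 50, 60, 62, 59, 49, 35, 21, 7, -4, -15, -26, -36, -48, -60, -71, -82, -90, -97]
key in notch
 white [94, 112, 128, 140, 144, 139, 132, 121, 108, 95, 81, 67, 57, 53, 55, 63, 78, 97, 117, 134, 148, 150, 145, 136, 121, 105, 88, 74, 63]
 red [-28, -19, -12, -5, -1, 1, 3, 5, 10, 15, 25, 38, 49, 56, 57, 52, 41, 29, 15, 4, -7, -17, -27, -38, -50, -62, -75, -86, -95]
key out
 white [52, 48, 45, 42, 42, 43, 44, 43, 42, 40, 39, 38, 36, 32, 29, 29, 33, 38, 44, 48, 50, 51, 54, 56, 59, 60, 63, 69, 74]
 red [37, 43, 48, 52, 53, 52, 50, 50, 51, 53, 61, 73, 84, 96, 108, 114, 110, 104, 99, 97, 94, 94, 94, 94, 89, 84, 77, 63, 49]
((0.51994389295578, 0.03575914725661278), 0.05242471769452095)
```

```bash
python3 -c "
from h import *
to(ribpos(-67.4,.0348,.0330,.155))
to(ribpos(-67.4,.0348,.0330,.105))"
```

```text
t 7.2167 tcp [ 0.5761 -0.1774  0.155 ] xang -67.23 z [-0.001  0.001 -1.   ] F [ 0.3 -0.  -0.4] gap -3.609287439382493e-05
shift [-0.1847  0.0019  0.0002] C in tool [-0.2193 -0.0312  0.0552]
t 7.2167 tcp [ 0.5761 -0.1774  0.155 ] xang -67.23 z [-0.001  0.001 -1.   ] F [ 0.3 -0.  -0.4] gap -3.609287439382493e-05
shift [-0.1846  0.0019  0.0502] C in tool [-0.2193 -0.0312  0.0552]
```

Emit:
play_rows(steps=[{"claw":255,"dp":[-0.031,0.0003,0],"angular":[0,0,0]},{"claw":255,"dp":[-0.031,0.0003,0],"angular":[0,0,0]},{"claw":255,"dp":[-0.031,0.0003,0],"angular":[0,0,0]},{"claw":255,"dp":[-0.031,0.0003,0],"angular":[0,0,0]},{"claw":255,"dp":[-0.031,0.0003,0],"angular":[0,0,0]},{"claw":255,"dp":[-0.03,0.0003,0],"angular":[0,0,0]},{"claw":255,"dp":[0,0,0.01],"angular":[0,0,0]},{"claw":255,"dp":[0,0,0.01],"angular":[0,0,0]}])

```text
clock: 7.88
tcp_pos: [0.5025, -0.0056, 0.1358]
orientation: [-0.0, 0.834, -0.551, 0.001]
wrist_force: [0.4, 0.4, -0.5]
finger_gap: -0.0001
```

Emit:
play_rows(steps=[{"claw":255,"dp":[0,0,0.008],"angular":[0,0,0]},{"claw":255,"dp":[0,0,0.008],"angular":[0,0,0]},{"claw":255,"dp":[0,0,0.008],"angular":[0,0,0]},{"claw":255,"dp":[0,0,0.005],"angular":[0,0,0]},{"claw":255,"dp":[0,0,0],"angular":[0,0,0]},{"claw":255,"dp":[0,0,0],"angular":[0,0,0]},{"claw":255,"dp":[0,0,0],"angular":[0,0,0]},{"claw":255,"dp":[0,0,0],"angular":[0,0,0]}])

```text
clock: 8.55
tcp_pos: [0.5038, -0.008, 0.1067]
orientation: [-0.0, 0.833, -0.553, 0.0]
wrist_force: [-0.3, -0.3, 1.0]
finger_gap: -0.0002
```

```bash
python3 -c "
from h import *
to(ribpos(-63.9,.0348,.0214,.105))"
```

```text
t 8.55 tcp [ 0.5038 -0.008   0.1067] xang -67.18 z [ 0.001 -0.    -1.   ] F [-0.3 -0.3  1. ] gap -0.0001518807138618408
shift [ 0.0008 -0.013   0.0017] C in tool [-0.0352 -0.0324  0.0067]
```

Emit:
play_rows(steps=[{"claw":255,"dp":[0.0004,-0.003,0.001],"angular":[0,0,-1.1]},{"claw":255,"dp":[0.0004,-0.003,0],"angular":[0,0,-1.1]},{"claw":255,"dp":[0,-0.002,0],"angular":[0,0,-1.1]},{"claw":255,"dp":[0,-0.0015,0],"angular":[0,0,0]},{"claw":255,"dp":[0,-0.0015,0],"angular":[0,0,0]},{"claw":255,"dp":[0,-0.0015,0],"angular":[0,0,0]},{"claw":255,"dp":[0,-0.0005,0],"angular":[0,0,0]},{"claw":255,"dp":[0,0,0],"angular":[0,0,0]}])

```text
clock: 9.22
tcp_pos: [0.5154, -0.0032, 0.1052]
orientation: [0.0, 0.849, -0.529, -0.0]
wrist_force: [-1.2, -1.8, -0.0]
finger_gap: 0.0
```

```bash
python3 -c "
from h import *
to(ribpos(-63.9,.0348,.0214,.105))"
```

```text
t 9.2167 tcp [ 0.5154 -0.0032  0.1052] xang -63.86 z [-0. -0. -1.] F [-1.2 -1.8 -0. ] gap 4.4608326548795156e-05
shift [ 0.0008 -0.0004  0.0002] C in tool [-0.034  -0.0218  0.0052]
```

Emit:
play_rows(steps=[{"claw":255,"dp":[0,0,0],"angular":[0,0,0]},{"claw":255,"dp":[0,0.003,0],"angular":[0,0,0]},{"claw":255,"dp":[0,0.005,0],"angular":[0,0,0]},{"claw":255,"dp":[0,0.002,-0.015],"angular":[0,0,0]},{"claw":255,"dp":[0,0,-0.025],"angular":[0,0,0]},{"claw":255,"dp":[0.03,0,-0.01],"angular":[0,0,0]},{"claw":255,"dp":[0.035,0,0],"angular":[0,0,0]},{"claw":255,"dp":[0.035,0,0],"angular":[0,0,0]}])

```text
clock: 9.88
tcp_pos: [0.5513, -0.0979, 0.1569]
orientation: [-0.001, 0.849, -0.528, 0.001]
wrist_force: [0.6, 0.3, 0.4]
finger_gap: 0.0001
```

Emit:
play_rows(steps=[{"claw":255,"dp":[0.03,0,0],"angular":[0,0,0]},{"claw":255,"dp":[0.03,0,0],"angular":[0,0,0]},{"claw":255,"dp":[0.02,0,0],"angular":[0,0,0]},{"claw":255,"dp":[0,0,0],"angular":[0,0,0]},{"claw":255,"dp":[0,0,0],"angular":[0,0,0]},{"claw":255,"dp":[0,0,0],"angular":[0,0,0]},{"claw":255,"dp":[0,0,0],"angular":[0,0,0]},{"claw":255,"dp":[0,0,0],"angular":[0,0,0]}])

```text
clock: 10.55
tcp_pos: [0.5853, -0.1679, 0.1554]
orientation: [-0.0, 0.849, -0.528, -0.0]
wrist_force: [0.1, 0.5, 0.3]
finger_gap: 0.0001
```

```bash
cat > prof.py <<'E'
from h import *
to([.5200,.0365,.135])
im,d,P=look('top')
C=[.5198,.0358]
ys=np.arange(-14,14.1,1)/1e3
for lab,rs,z in(('stripe',np.arange(20,29)/1e3,.091),('notch',np.arange(36,50)/1e3,.091),('key in notch',np.arange(36,50)/1e3,.0825),('key out',np.arange(56,64)/1e3,.0825)):
    m=warp(im,'top',z,C,ys,rs).mean(0)
    print(lab); print(' white',m.min(1).round().astype(int).tolist()); print(' red',(m[:,0]-m[:,1:].mean(1)).round().astype(int).tolist())
u,v=233,181
cv2.imwrite('pics/c5.png',cv2.resize(im[v-25:v+25,u-25:u+25],None,fx=10,fy=10,interpolation=cv2.INTER_CUBIC)[:,:,::-1])
E
python3 prof.py
```

```text
t 10.55 tcp [ 0.5853 -0.1679  0.1554] xang -63.78 z [-0.  0. -1.] F [0.1 0.5 0.3] gap 0.00011402491481614327
shift [-0.2122 -0.0317  0.0205] C in tool [-0.2126 -0.0319  0.0555]
stripe
 white [44, 45, 46, 46, 46, 46, 49, 62, 74, 89, 105, 121, 133, 139, 144, 139, 128, 116, 99, 83, 68, 59, 51, 45, 43, 40, 41, 42, 43]
 red [-55, -56, -55, -56, -55, -55, -53, -46, -38, -29, -20, -11, -7, -5, -4, -7, -12, -18, -26, -34, -41, -46, -52, -55, -56, -58, -57, -56, -56]
notch
 white [77, 92, 108, 123, 134, 140, 135, 124, 110, 95, 78, 63, 51, 46, 44, 50, 62, 77, 93, 108, 122, 132, 137, 132, 120, 107, 92, 78, 66]
 red [-35, -28, -20, -12, -6, -1, 3, 7, 13, 21, 33, 46, 57, 62, 64, 59, 47, 34, 23, 14, 7, 2, -2, -7, -14, -21, -30, -40, -49]
key in notch
 white [67, 81, 97, 114, 129, 138, 142, 134, 121, 107, 91, 75, 61, 53, 49, 50, 58, 70, 85, 99, 114, 127, 136, 136, 129, 118, 103, 86, 71]
 red [-42, -35, -27, -19, -11, -5, 0, 4, 8, 14, 24, 36, 47, 55, 60, 58, 51, 40, 28, 18, 10, 5, 1, -4, -10, -17, -25, -34, -43]
key out
 white [50, 46, 44, 44, 44, 45, 46, 45, 43, 40, 38, 36, 34, 35, 34, 33, 34, 35, 36, 38, 38, 40, 42, 43, 45, 49, 52, 60, 69]
 red [38, 42, 46, 49, 51, 49, 48, 48, 49, 52, 56, 62, 67, 71, 74, 76, 72, 68, 64, 61, 58, 57, 58, 59, 59, 57, 55, 47, 37]
```

View pics/c5.png

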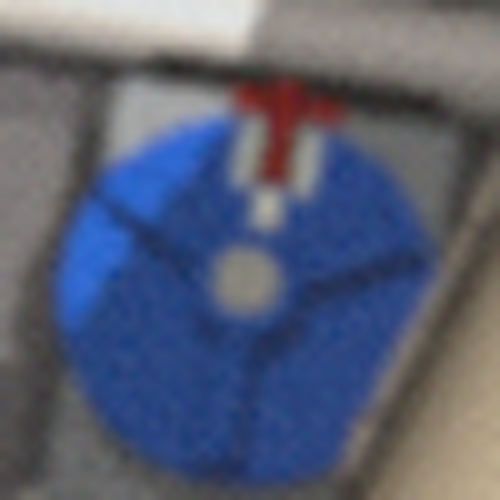

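The notch (centre −0.6 mm) and the key (about +0.2 mm) line up well within the ±2.5 mm play. The picture shows the red key centred between the white edges at about (277,150). Now I press on the hub.

Emit:
play_rows(steps=[{"claw":255,"dp":[-0.035,-0.0053,0],"angular":[0,0,0]},{"claw":255,"dp":[-0.035,-0.0053,0],"angular":[0,0,0]},{"claw":255,"dp":[-0.035,-0.0053,0],"angular":[0,0,0]},{"claw":255,"dp":[-0.035,-0.0053,0],"angular":[0,0,0]},{"claw":255,"dp":[-0.035,-0.0053,0],"angular":[0,0,0]},{"claw":255,"dp":[-0.037,-0.0053,0],"angular":[0,0,0]},{"claw":255,"dp":[0,0,0.01],"angular":[0,0,0]},{"claw":255,"dp":[0,0,0.01],"angular":[0,0,0]}])

```text
clock: 11.27
tcp_pos: [0.5205, 0.0376, 0.1359]
orientation: [-0.0, 0.85, -0.527, 0.001]
wrist_force: [0.2, -1.2, 0.5]
finger_gap: -0.0003
```

Emit:
play_rows(steps=[{"claw":255,"dp":[0,0,0.003],"angular":[0,0,0]},{"claw":255,"dp":[0,0,0.003],"angular":[0,0,0]},{"claw":255,"dp":[0,0,0.003],"angular":[0,0,0]},{"claw":255,"dp":[0,0,0.002],"angular":[0,0,0]},{"claw":255,"dp":[0,0,0.002],"angular":[0,0,0]},{"claw":255,"dp":[0,0,0.002],"angular":[0,0,0]},{"claw":255,"dp":[0,0,0.001],"angular":[0,0,0]},{"claw":255,"dp":[0,0,0],"angular":[0,0,0]}])

```text
clock: 11.93
tcp_pos: [0.521, 0.035, 0.1192]
orientation: [-0.0, 0.849, -0.529, 0.0]
wrist_force: [-0.3, 0.4, 1.0]
finger_gap: 0.0001
```

```bash
python3 -c "
from h import *
to([.52,.0365,.109])"
```

```text
t 11.9333 tcp [0.521  0.035  0.1192] xang -63.88 z [ 0.  0. -1.] F [-0.3  0.4  1. ] gap 5.1186714382029166e-05
shift [-0.0018  0.0003  0.0102] C in tool [-0.0022  0.      0.0192]
```

Now at the point of contact. I press slowly, watching the force.

Emit:
play_rows(steps=[{"claw":255,"dp":[0,0,0.0008],"angular":[0,0,0]},{"claw":255,"dp":[0,0,0.0008],"angular":[0,0,0]},{"claw":255,"dp":[0,0,0.0008],"angular":[0,0,0]},{"claw":255,"dp":[0,0,0.0008],"angular":[0,0,0]},{"claw":255,"dp":[0,0,0.0008],"angular":[0,0,0]},{"claw":255,"dp":[0,0,0.0005],"angular":[0,0,0]},{"claw":255,"dp":[0,0,0],"angular":[0,0,0]},{"claw":255,"dp":[0,0,0],"angular":[0,0,0]}])

```text
clock: 12.6
tcp_pos: [0.5212, 0.0352, 0.1153]
orientation: [-0.0, 0.849, -0.529, 0.0]
wrist_force: [-0.6, -1.6, 5.3]
finger_gap: 0.0
```

About 3.7 mm down at only 5 N, which is past the 2 mm level where the key would block it. I continue.

Emit:
play_rows(steps=[{"claw":255,"dp":[0,0,0.0008],"angular":[0,0,0]},{"claw":255,"dp":[0,0,0.0008],"angular":[0,0,0]},{"claw":255,"dp":[0,0,0.0008],"angular":[0,0,0]},{"claw":255,"dp":[0,0,0.0008],"angular":[0,0,0]},{"claw":255,"dp":[0,0,0.0008],"angular":[0,0,0]},{"claw":255,"dp":[0,0,0.0005],"angular":[0,0,0]},{"claw":255,"dp":[0,0,0],"angular":[0,0,0]},{"claw":255,"dp":[0,0,0],"angular":[0,0,0]}])

```text
clock: 13.27
tcp_pos: [0.5212, 0.0352, 0.1106]
orientation: [-0.0, 0.849, -0.529, 0.0]
wrist_force: [-1.3, -1.3, 5.1]
finger_gap: 0.0001
```

Emit:
play_rows(steps=[{"claw":255,"dp":[0,0,0.0006],"angular":[0,0,0]},{"claw":255,"dp":[0,0,0.0006],"angular":[0,0,0]},{"claw":255,"dp":[0,0,0.0004],"angular":[0,0,0]},{"claw":255,"dp":[0,0,0.0004],"angular":[0,0,0]},{"claw":255,"dp":[0,0,0],"angular":[0,0,0]},{"claw":255,"dp":[0,0,0],"angular":[0,0,0]},{"claw":255,"dp":[0,0,0],"angular":[0,0,0]},{"claw":255,"dp":[0,0,0],"angular":[0,0,0]}])

```text
clock: 13.93
tcp_pos: [0.5212, 0.0351, 0.1089]
orientation: [-0.0, 0.849, -0.529, 0.0]
wrist_force: [-1.2, -1.4, 7.1]
finger_gap: -0.0002
```

Emit:
play_rows(steps=[{"claw":255,"dp":[0,0,0.0004],"angular":[0,0,0]},{"claw":255,"dp":[0,0,0.0004],"angular":[0,0,0]},{"claw":255,"dp":[0,0,0.0004],"angular":[0,0,0]},{"claw":255,"dp":[0,0,0],"angular":[0,0,0]},{"claw":255,"dp":[0,0,0],"angular":[0,0,0]},{"claw":255,"dp":[0,0,0],"angular":[0,0,0]},{"claw":255,"dp":[0,0,0],"angular":[0,0,0]},{"claw":255,"dp":[0,0,0],"angular":[0,0,0]}])

```text
clock: 14.6
tcp_pos: [0.5213, 0.0351, 0.1087]
orientation: [-0.0, 0.849, -0.529, 0.001]
wrist_force: [-4.0, -1.2, 14.2]
finger_gap: -0.0001
```

The force jumped to 14 N with no further travel, so it's on the hard stop, at a TCP height of 0.1087 m (0.109 m expected). I retreat and check.

Emit:
play_rows(steps=[{"claw":255,"dp":[0,0,-0.002],"angular":[0,0,0]},{"claw":255,"dp":[0,0,-0.01],"angular":[0,0,0]},{"claw":255,"dp":[0,0,-0.02],"angular":[0,0,0]},{"claw":255,"dp":[0,0,-0.02],"angular":[0,0,0]},{"claw":255,"dp":[0.03,0,0],"angular":[0,0,0]},{"claw":255,"dp":[0.035,0,0],"angular":[0,0,0]},{"claw":255,"dp":[0.035,0,0],"angular":[0,0,0]},{"claw":255,"dp":[0.035,0,0],"angular":[0,0,0]}])

```text
clock: 15.27
tcp_pos: [0.581, -0.0867, 0.1594]
orientation: [-0.0, 0.849, -0.528, 0.0]
wrist_force: [0.1, 0.2, -0.3]
finger_gap: -0.0002
```

Emit:
play_rows(steps=[{"claw":255,"dp":[0.035,0,0],"angular":[0,0,0]},{"claw":255,"dp":[0.035,0,0],"angular":[0,0,0]},{"claw":255,"dp":[0,0,0],"angular":[0,0,0]},{"claw":255,"dp":[0,0,0],"angular":[0,0,0]},{"claw":255,"dp":[0,0,0],"angular":[0,0,0]},{"claw":255,"dp":[0,0,0],"angular":[0,0,0]},{"claw":255,"dp":[0,0,0],"angular":[0,0,0]},{"claw":255,"dp":[0,0,0],"angular":[0,0,0]}])

```text
clock: 15.93
tcp_pos: [0.6109, -0.1474, 0.1594]
orientation: [-0.0, 0.849, -0.528, -0.0]
wrist_force: [-0.2, -0.1, 0.2]
finger_gap: 0.0
```

```bash
python3 -c "
from h import *
to([.52,.0365,.109])
z=np.load('top0.npz')
im,d,P=look('top','t6.png')
for I,Q in((z['im'],z['P']),(im,P)):
    hsv=cv2.cvtColor(I,cv2.COLOR_RGB2HSV); r=np.hypot(Q[...,0]-.52,Q[...,1]-.036)
    hub=(r<.012)&(Q[...,2]<.13)&(Q[...,2]>.07); pl=(hsv[...,0]>100)&(hsv[...,0]<130)&(r>.03)&(r<.05)&(Q[...,2]<.13)&(Q[...,2]>.06)
    print('hub z',np.median(Q[hub][:,2]),'plate z',np.median(Q[pl][:,2]))
o=[cv2.resize(im[156:206,208:258],None,fx=8,fy=8,interpolation=cv2.INTER_CUBIC),cv2.resize(im[140:340,60:460],None,fx=1,fy=1)]
c=np.zeros((400,800,3),np.uint8);c[:,:400]=o[0];c[:200,400:]=o[1];c[200:,400:]=z['im'][140:340,60:460]
cv2.imwrite('pics/c6.png',c[:,:,::-1])"
```

```text
t 15.9333 tcp [ 0.6109 -0.1474  0.1594] xang -63.76 z [ 0.  0. -1.] F [-0.2 -0.1  0.2] gap 2.337036199437299e-06
shift [-0.2052  0.0003  0.0505] C in tool [-0.2056  0.      0.0595]
hub z 0.11202347198176299 plate z 0.09236996983732415
hub z 0.1028271179048521 plate z 0.08223738770961009
```

View pics/c6.png

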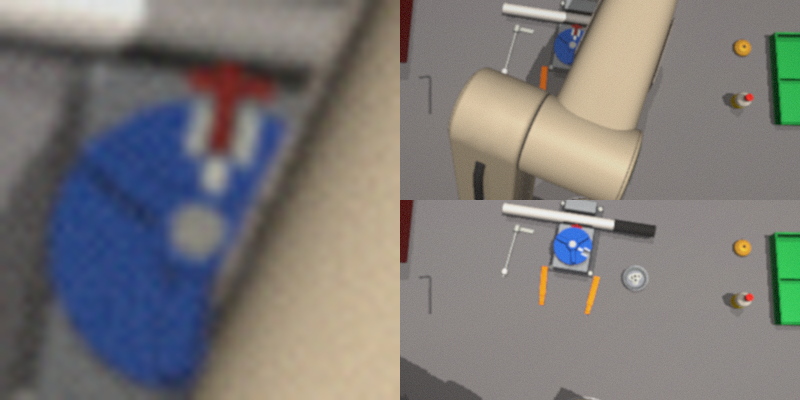

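The red key stands in the notch at about (225,110). The hub reads 9.2 mm lower and the plate 10.1 mm lower than at the start. The visible bystanders have not moved.

```bash
python3 -c "
from workcell import env
print(env.hand_in())"
```

```text
the job is handed in; nothing more can be done
None
```

The lock disc is home over the key and the job is handed in at about 16 s; the hand-in reports no verdict. I pushed the disc about 106° counter-clockwise by one rib with the closed fingertips. A close look from above then called for about 3° more. After that I pressed down on the hub and took the finger away.

- **Alignment:** just before pressing, the notch centre was about 0.8 mm from the key; the play is 2.5 mm each side. The last picture shows the key standing in the notch.
- **Pressing:** it took 5 to 7 N, then jumped to 14 N with no further travel, so the disc was on the hard stop. The fingertips stopped within 0.3 mm of the expected home height.
- **Depth:** the camera shows the plate 10.1 mm lower than at the start and the hub 9.2 mm lower. They differ by about 1 mm, but both are above the 8.5 mm needed.
- **Other things:** the last picture shows the skewer, hex key, bell and oil bottle where they were. The arm hid the dish and most of both levers. I felt no unexpected force along the way, and the fingers stayed well above everything on the stand.

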